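# Lock the bayonet lamp module into the photometer

## Task

Take the lamp module (the part with the flat bar grip) out of the stand and fit it in the photometer's bayonet socket: lugs into the slots, push down gently against the spring, twist clockwise to the end and let it spring up into its notch so that it stays locked by itself. Lamp and socket are fragile, so feel your way and never lean hard on them (25 N at most); leave everything else where it is, and let go.

Things in the scene. Friction and masses are not known exactly. Their poses are not given: they have to be found in the camera images.
- lamp: Lamp module (bayonet part), 85 to 165 g, upright in one well of the stand, nose 6 mm deep. Origin: centre of the nose's flat underside, z up. Heights above the nose: taper from 23 to 31 mm diameter over 0 to 5 mm, barrel 31 mm diameter to 27 mm, round shoulder 50 mm diameter from 27 to 33 mm, grip bar from 33 to 69 mm.
- lamp_grip (a point): Centre of the lamp module's grip, 51 mm above its nose: an upright flat bar, 40 mm long (x), 12 mm thick (y), 36 mm tall. The bar lies in line with the two lugs. A half turn of the module makes no difference.
- lamp_lug (a point): Middle of one of the two lugs that stick out of the barrel, under the shoulder, along the module's +x and -x: each 7 mm wide, from 8 to 14 mm above the nose, reaching 22 mm from the axis.
- meter: The photometer: fixed white case 190 (x) x 230 (y) x 60 mm, with a panel 12 mm higher on its +y side and a round aluminium socket collar, 60 mm outside. Origin: centre of its underside. Collar and lamp crack if pressed together with more than 25 N.
- socket (a point): On the socket's axis, 100 mm above the bench: the MIDDLE height of the collar's rim; z up, x along the entry slots. The collar is height-adjustable: its real rim stands anywhere from 6 mm below to 6 mm above this point. That is not measured: feel for it. It stays put in the work. Bore 34 mm; two slots, along +x and -x, 11 mm wide, to 24 mm from the axis.
- socket_spring (a point): Top of the sprung brass plunger in the bore, when the rim is at its middle height: always 12 mm below the real rim, so the nose meets it there (lugs then 4 mm into the slots). It yields at about 3 N and stiffens by 0.6 N per mm of travel.
- socket_lip (a point): Underside of the lip, when the rim is at its middle height: always 10 mm below the real rim. The lugs pass under it only with the nose over 24 mm below the real rim: 12 mm of plunger travel, 10 N. At 27 mm (15 mm of travel, 12 N) the module's shoulder strikes the rim hard, so only 3 mm lie between.
- locked (a point): Same point as socket, x along the locked module's bar: 60 degrees clockwise from the slots seen from above (hard stop about 5 degrees beyond; the other way is blocked at once). There the spring lifts the lugs 4 mm into notches under the lip: nose 20 mm below the real rim, 74 to 86 mm above the bench. Two black pips on the case mark this line.
- stand: Low fixed white block, 70 x 235 mm, 20 mm tall, with three round wells 34 mm across and 6 mm deep, 75 mm apart along its y. Origin: centre of its underside. The lamp module, the blanking plug and the vial stand in the wells, in any order.
- plug: blanking plug standing in another well of the stand: grey plastic, 36 mm tall, flange 44 mm and round knob 26 mm across, no bar and no lugs. Leave it where it is. Origin: centre of its underside.
- vial: small capped glass vial, 30 mm across, 42 mm tall, in the remaining well of the stand. Leave it. Origin: centre of its underside.
- cap_a: loose white screw cap, 30 mm across, 12 mm tall, on the bench. Leave it. Origin: centre of its underside.
- cap_b: loose red screw cap, 30 mm across, 12 mm tall, on the bench. Leave it. Origin: centre of its underside.
- dropper: small dropper bottle, 28 mm across, 60 mm tall. Leave it. Origin: centre of its underside.
- beaker: glass beaker, 64 mm across, 75 mm tall. Leave it. Origin: centre of its underside.
- sample_a: clear sample bottle, 68 mm across, 190 mm tall. Leave it. Origin: centre of its underside.
- sample_b: clear sample bottle, 68 mm across, 190 mm tall. Leave it. Origin: centre of its underside.
Things that resemble listed ones, but are neither listed nor needed, are in the scene too. What is shaped like the lamp but blue or pink is not meant.

How it is judged:
By the outcome, as a careful person would: the job done as asked, in the order asked, and still so for the second after the job is handed in, with the robot touching nothing.
It also fails if it takes over 51 s, if anything falls off the work surface, if the arm or the gripper's body presses on something with over 40 N, if the wrist force passes 120 N, or if a joint passes its speed limit or range.

## Robot

A 6-joint arm with a two-finger parallel gripper is mounted at the origin on the work surface. World frame = base frame: x ahead of the robot, y to its left, z up, the work surface at z = 0. Lengths are in m, angles in degrees, forces in N, time in s.
With the tool pointing down it reaches from about 0.4 to 0.825 m from the base axis. Payload 7 kg.
Tool frame: the origin (TCP) lies at the very end of the fingers, on their centre line; the grasp point (between the pads) lies 19 mm behind it; z points along the fingers, y is the direction in which the jaws open and shut (so a half turn about z gives the same grasp; the last joint's range is limited). The gripper opens to 88 mm and grips with 3 to 60 N. Pads are 19 mm wide; open, the fingers measure 130 mm over their backs; the gripper's body (78 mm by 193 mm) begins 47 mm behind the grasp point.
Start: joints at [-50.013, 20.546, 0.682, 0, -70.136, -16.507], TCP at [0.269, -0.619, 0.227] pointing down, gripper open.
Joint ranges: [-176.03, 176.03], [-82.01, 121.73], [-58.28, 71.71], [-173.87, 95.51], [-174.79, -0.11], [-173.66, 173.66]. Speed limits (degrees/s): [136.94, 136.94, 172.46, 180, 180, 180].

## Interface

Orientations are given as [roll, pitch, yaw] about the fixed x, y, z axes, in that order (R = Rz(yaw) Ry(pitch) Rx(roll)).
In Python, from plant import telemetry, snapshot, calibration, workorder gives the robot as it stands. The module is installed in compiled form; this text tells all that it offers.
- The arm moves only by the tool step_arm, never from a script. Its argument "plan" is text: rows parted by semicolons, each of 7 numbers parted by spaces: the finger opening in cm, from 0 to 8.76, then the shift along the tool's x, y, z in cm, then the turn, a rotation vector about the tool's x, y, z in degrees. A call has 1 to 12 rows; each row shifts and turns the commanded pose from where the row before left it, along the tool's axes as they then stand; what a row does not reach is not made up. A row lasts 1/12 s, in which the tool goes at most 41.7 mm and 7.16 degrees, less where a joint would pass 70% of its speed; a pose out of reach is approached as far as the arm can. A call with a gripper value outside its range is refused whole. The fingers move at their own pace and stop on an object; the grip force is fixed at half the most. Time passes only in rows, so rows that do not move let the fingers close. It gives the time, the measured TCP pose, the force and the opening at its end, in the units of the state.
- telemetry.get_obs(): the state, without advancing time (a new reading comes with each control period).
- snapshot(name): name is "scene" or "top" or "wrist"; returns the picture (384x512x3 uint8, blue, green, red); there is no depth.
- calibration(name): a dict with "K" (3x3 intrinsics, pixels), "camera_from_world" (4x4, takes a point from world to camera coordinates). Camera axes: x right, y up, looking along -z (the intrinsics and any distortion apply to the point x, -y, -z); pixel columns grow to the right and rows downward; lengths in m; the calibration is good to about 2 mm. The wrist camera is an equidistant fisheye: a pixel r from the principal point sees the ray r / f radians off the axis. A picture is of the moment at which its call begins: read the wrist's pose just before it. calibration takes no time and is no camera call; for the wrist camera it gives the pose at the moment of the call.
- workorder.close_job(): hands the job in, once; it reports no verdict.
The state is a dict: "clock": time; "joint_pos": joint angles; "qvel": joint speeds; "tau": joint torques, N m; "tool_pos": TCP position; "orientation": TCP orientation; "force": force on the tool from outside, world axes, zero at the start; "moment": the same for the moment, N m; "opening": finger opening in m.
Only numpy, scipy, OpenCV 4.12 (cv2) and the standard library are available. Lean on these libraries where they do the work, as an engineer would, in place of code of your own. Each camera call takes 0.05 s, during which the arm holds its last target.

## Working session

There is one attempt and no reset: what is moved stays moved. The work goes in short steps, Python scripts to look and compute and a tool call to move; the robot and the scene stay as the last step left them, time stands still between calls to the robot, and variables do not carry over. Pictures are saved under pics/ and viewed, and the job is handed in when it is done.

Besides the shell and the picture viewer there is one more tool, called after ">>>" as name(argument=value, ...) on one line, values as JSON. step_arm: Moves the arm, as the interface text tells. Its arguments: {"type":"object","properties":{"plan":{"type":"string"}},"required":["plan"]}

```bash
mkdir -p pics; python3 - <<'E'
from plant import telemetry, snapshot, calibration
import cv2,numpy as np
o=telemetry.get_obs();print(o)
for n in("scene","top","wrist"):
    c=calibration(n);print(n,np.round(c["K"],2).tolist(),np.round(c["camera_from_world"],4).tolist(),[k for k in c])
    cv2.imwrite(f"pics/{n}0.png",snapshot(n))
print(telemetry.get_obs()["clock"])
E
```

```text
{'clock': 0.0, 'joint_pos': array([-5.00127714e+01,  2.05892675e+01,  6.34520319e-01, -1.99393610e-02,
       -7.01338887e+01, -1.65061900e+01]), 'qvel': array([-0.00870168,  0.07377702,  0.0373207 ,  0.04613302, -0.00260253,
        0.01985941]), 'tau': array([ 6.29128613e-05, -5.82717025e+01,  2.93048269e+01,  6.99714661e+00,
        6.68754205e-03, -1.69274049e-04]), 'tool_pos': array([ 0.2687341 , -0.61868441,  0.22565337]), 'orientation': array([ 1.79909691e+02, -7.21357861e-03, -1.56525746e+02]), 'force': array([0.17841521, 0.48267858, 0.32794391]), 'moment': array([-0.02230552,  0.00763942,  0.07029786]), 'opening': 0.08755272213826425}
scene [[364.42, 0.0, 259.35], [0.0, 364.42, 190.23], [0.0, 0.0, 1.0]] [[0.34, 0.9403, -0.0132, -0.1976], [-0.563, 0.2147, 0.7981, 0.2714], [0.7533, -0.2639, 0.6024, -1.539], [0.0, 0.0, 0.0, 1.0]] ['K', 'camera_from_world']
top [[492.25, 0.0, 261.05], [0.0, 492.25, 192.69], [0.0, 0.0, 1.0]] [[-0.0271, -0.9994, -0.0207, -0.0058], [0.9805, -0.0306, 0.1939, -0.609], [-0.1944, -0.015, 0.9808, -1.3496], [0.0, 0.0, 0.0, 1.0]] ['K', 'camera_from_world']
wrist [[297.32, 0.0, 256.4], [0.0, 297.32, 194.42], [0.0, 0.0, 1.0]] [[-0.3998, 0.9166, 0.0015, 0.6741], [-0.8831, -0.3847, -0.2686, 0.0323], [-0.2456, -0.1087, 0.9633, -0.3902], [0.0, 0.0, 0.0, 1.0]] ['K', 'camera_from_world']
0.15
```

View pics/scene0.png

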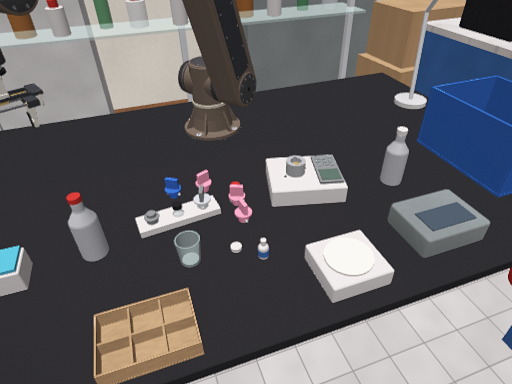

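View pics/top0.png

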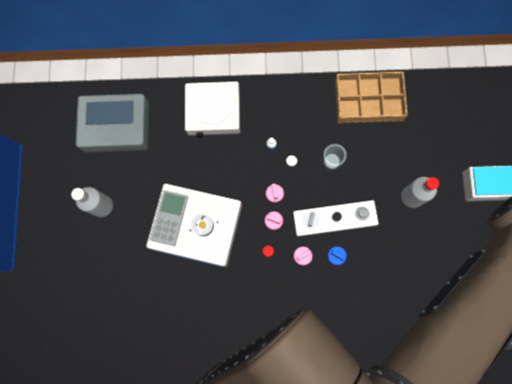

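View pics/wrist0.png

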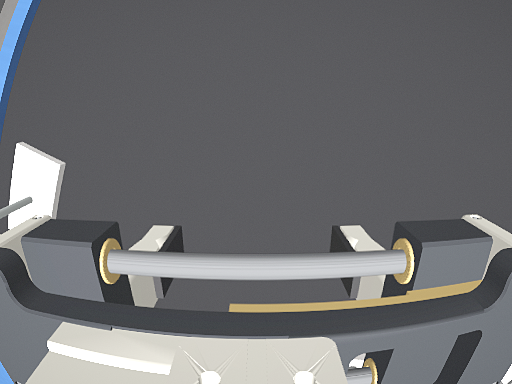

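The lamp is the grey bar part at about (311,219) in top. The socket is at about (203,225) in top, with the collar at (296,166) in scene. I'll zoom in on both.

```bash
cat > h.py <<'E'
import numpy as np,cv2
from plant import telemetry,snapshot,calibration
def ray(c,uv,fish=False):
    K=c["K"];T=c["camera_from_world"];R=T[:3,:3];t=T[:3,3]
    x=(uv[0]-K[0,2])/K[0,0];y=(uv[1]-K[1,2])/K[1,1]
    if fish:
        r=np.hypot(x,y);d=np.array([x*np.sin(r)/max(r,1e-9),y*np.sin(r)/max(r,1e-9),np.cos(r)])
    else: d=np.array([x,y,1.])
    d=d*[1,-1,-1]
    return -R.T@t,R.T@d
def onplane(c,uv,z,fish=False):
    o,d=ray(c,uv,fish);return o+d*(z-o[2])/d[2]
def proj(c,P,fish=False):
    T=c["camera_from_world"];K=c["K"];p=T[:3,:3]@np.asarray(P)+T[:3,3];p=p*[1,-1,-1]
    if fish:
        r=np.hypot(p[0],p[1]);th=np.arctan2(r,p[2]);q=p[:2]/max(r,1e-9)*th
    else:q=p[:2]/p[2]
    return q*K[0,0]+K[:2,2]
E
python3 - <<'E'
from h import *
t=cv2.imread("pics/top0.png");s=cv2.imread("pics/scene0.png")
a=cv2.resize(t[185:275,140:250],None,fx=7,fy=6.5,interpolation=cv2.INTER_CUBIC)
b=cv2.resize(t[190:250,285:385],None,fx=8,fy=8,interpolation=cv2.INTER_CUBIC)
a=cv2.resize(t[185:275,140:260],None,fx=6,fy=6,interpolation=cv2.INTER_CUBIC)
cv2.imwrite("pics/ta.png",a);cv2.imwrite("pics/tb.png",b)
cv2.imwrite("pics/sa.png",cv2.resize(s[165:235,130:230],None,fx=8,fy=8,interpolation=cv2.INTER_CUBIC))
c=calibration("top")
for n,uv,z in(("lamp",(311,219),.08),("sock",(203,225),.1),("plug",(363,214),.05),("vial",(337,217),.05)): print(n,onplane(c,uv,z))
for uv in((295,210),(375,201),(379,226),(299,235)): print(onplane(c,uv,.02))
E
```

```text
lamp [ 0.52554384 -0.16092249  0.08      ]
sock [0.51503253 0.13786077 0.1       ]
plug [ 0.53964358 -0.31177568  0.05      ]
vial [ 0.53326263 -0.23755503  0.05      ]
[ 0.56184179 -0.12067143  0.02      ]
[ 0.58131732 -0.35499384  0.02      ]
[ 0.5076563 -0.361227   0.02     ]
[ 0.48838942 -0.12925251  0.02      ]
```

View pics/ta.png

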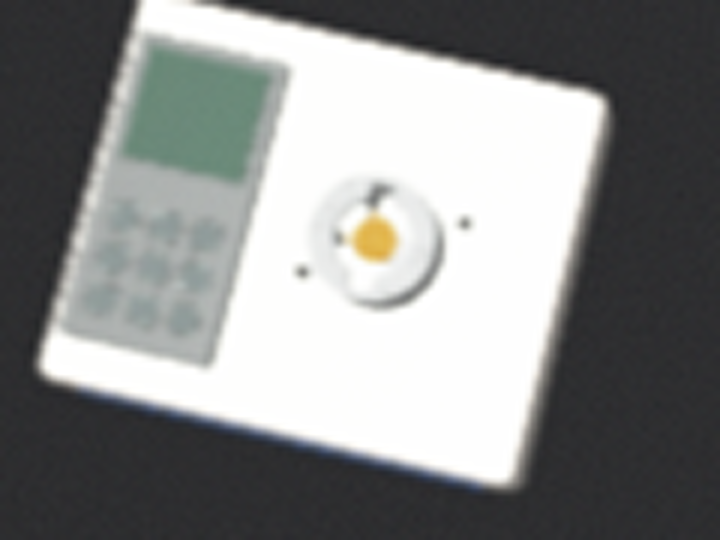

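View pics/tb.png

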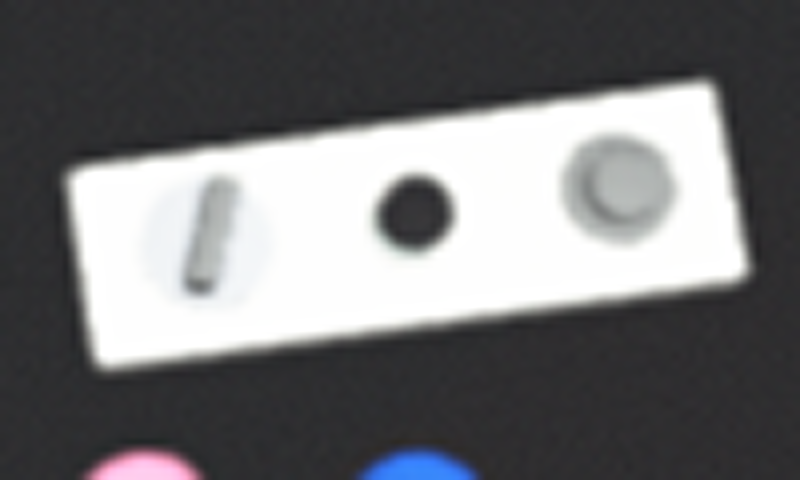

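View pics/sa.png

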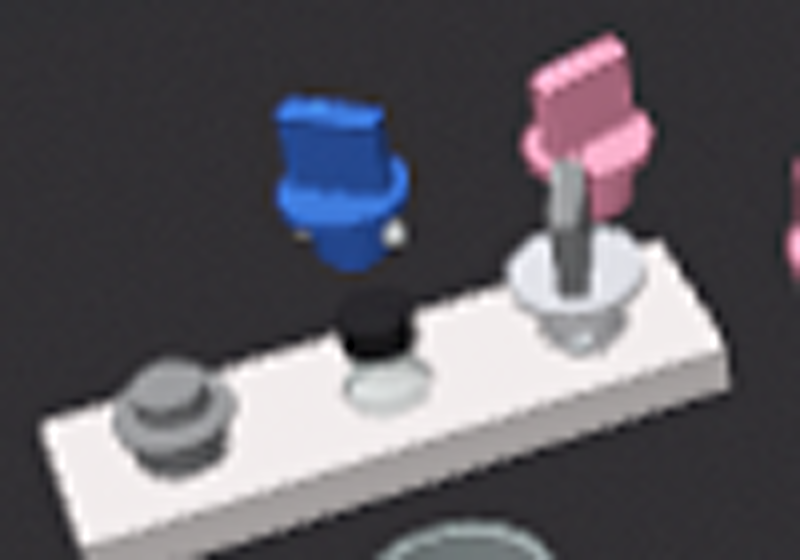

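```bash
python3 - <<'E'
from h import *
from scipy.spatial.transform import Rotation as Ro
o=telemetry.get_obs();R=Ro.from_euler('xyz',o["orientation"],degrees=True).as_matrix()
T=calibration("wrist")["camera_from_world"];C=-T[:3,:3].T@T[:3,3]
print("cam in tool",R.T@(C-o["tool_pos"]),"axis in tool",R.T@(-T[2,:3]),"up",R.T@T[1,:3])
c=calibration("top")
f=lambda u,v,z,S,ox,oy:onplane(c,(ox+(u+.5)/S-.5,oy+(v+.5)/S-.5),z)
a=f(302,271,.06,6,140,185);b=f(464,223,.06,6,140,185);d=b-a;print(a,b,(a+b)/2,np.degrees(np.arctan2(d[1],d[0])))
a=f(226,180,.083,8,285,190);b=f(202,280,.083,8,285,190);d=a-b;print(a,b,(a+b)/2,np.degrees(np.arctan2(d[1],d[0])))
E
```

```text
cam in tool [ 7.26829096e-02 -3.36485511e-05 -1.57760228e-01] axis in tool [-2.68752464e-01  4.48960584e-04  9.63209173e-01] up [ 0.963208   -0.0015044   0.26875284]
[0.50799501 0.1804473  0.06      ] [0.5285022  0.10373939 0.06      ] [0.5182486  0.14209335 0.06      ] -75.03250068273952
[ 0.5444499  -0.16661648  0.083     ] [ 0.50967963 -0.15665404  0.083     ] [ 0.52706477 -0.16163526  0.083     ] -15.988156421744689
```

>>> step_arm(plan="8.7 -3 2.26 0 0 0 0;8.7 -3 2.26 0 0 0 0;8.7 -3 2.26 0 0 0 0;8.7 -3 2.26 0 0 0 0;8.7 -3 2.26 0 0 0 0;8.7 -3 2.26 0 0 0 0;8.7 -3 2.26 0 0 0 0;8.7 -3 2.26 0 0 0 0;8.7 -3 2.26 0 0 0 0;8.7 -3 2.26 0 0 0 0;8.7 -3 2.26 0 0 0 0;8.7 -3 2.26 0 0 0 0")

```text
clock: 1.15
tool_pos: [0.4915, -0.2251, 0.2266]
orientation: [180.0, 0.0, -156.5]
force: [1.2, 0.2, 0.2]
opening: 0.0868
```

>>> step_arm(plan="8.7 -3 2.26 0 0 0 0;8.7 -3 2.26 0 0 0 0;8.7 0 0 0 0 0 -7;8.7 0 0 0 0 0 -7;8.7 0 0 0 0 0 -7;8.7 0 0 0 0 0 -7;8.7 0 0 0 0 0 -7;8.7 0 0 0 0 0 -7;8.7 0 0 0 0 0 -7;8.7 0 0 0 0 0 -7;8.7 0 0 0 0 0 -7;8.7 0 0 0 0 0 -7")

```text
clock: 2.15
tool_pos: [0.5279, -0.1615, 0.2263]
orientation: [180.0, 0.0, -86.2]
force: [0.2, 0.3, 0.6]
opening: 0.0869
```

```bash
python3 -c "
from h import *
print(telemetry.get_obs()['joint_pos'])"
```

```text
[ 3.31143019e+00  9.01994798e+00 -1.49801646e+01 -8.17365184e-03
 -6.60257926e+01  5.14987818e-01]
```

>>> step_arm(plan="5 0 0 0 0 0 -7;5 0 0 0 0 0 -7;5 0 0 0 0 0 -7;5 0 0 0 0 0 -7;5 0 0 0 0 0 -7;5 0 0 0 0 0 -7;5 0 0 0 0 0 -7;5 0 0 0 0 0 -7;5 0 0 0 0 0 -7;5 0 0 0 0 0 -7;5 0 0 0 0 0 0;5 0 0 0 0 0 0")

```text
clock: 3.15
tool_pos: [0.5279, -0.1615, 0.2264]
orientation: [180.0, 0.0, -16.7]
force: [0.5, 0.0, -0.2]
opening: 0.05
```

```bash
python3 - <<'E'
from h import *
c=calibration("wrist");im=snapshot("wrist");cv2.imwrite("pics/w1.png",im);np.save("w1.npy",np.array([c["K"]],dtype=object),allow_pickle=True)
import pickle;pickle.dump(c,open("w1.pkl","wb"))
for P in((.527,-.162,.083),(.527,-.162,.047)):print(proj(c,P,True))
E
```

```text
[256.72204475 184.04796529]
[256.68821486 176.7444578 ]
```

View pics/w1.png

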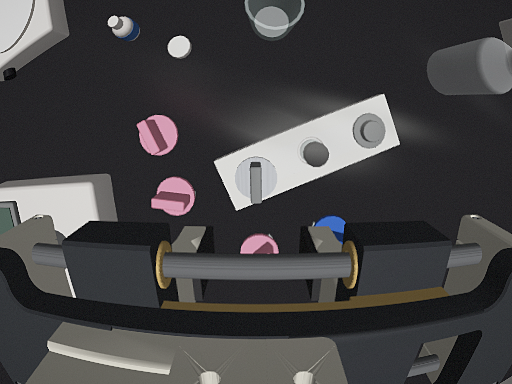

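```bash
python3 - <<'E'
from h import *
im=cv2.imread("pics/w1.png")
cv2.imwrite("pics/w1z.png",cv2.resize(im[150:215,215:300],None,fx=9,fy=9,interpolation=cv2.INTER_CUBIC))
E
```

```text
(no output)
```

View pics/w1z.png

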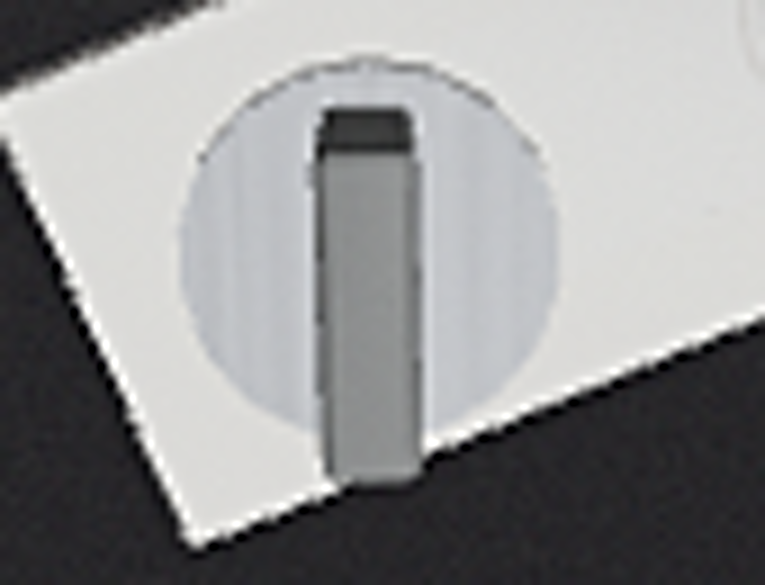

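```bash
python3 - <<'E'
from h import *
import pickle
c=pickle.load(open("w1.pkl","rb"))
g=lambda u,v,z:onplane(c,(215+(u+.5)/9-.5,150+(v+.5)/9-.5),z,True)
q=[g(*p,.083) for p in((323,150),(415,150),(424,480),(328,482))]
for p in q:print(p)
a=(q[0]+q[1])/2;b=(q[2]+q[3])/2;d=a-b
print("bar mid",(a+b)/2,np.linalg.norm(d),np.degrees(np.arctan2(d[1],d[0])))
print("w",np.linalg.norm(q[0]-q[1]),np.linalg.norm(q[2]-q[3]))
print("shoulder",g(369,249,.047),np.linalg.norm(g(180,250,.047)-g(558,250,.047)))
E
```

```text
[ 0.54692515 -0.161222    0.083     ]
[ 0.54391275 -0.17128532  0.083     ]
[ 0.50581134 -0.16114123  0.083     ]
[ 0.50881718 -0.15023183  0.083     ]
bar mid [ 0.5263666  -0.16097009  0.083     ] 0.03954278263634603 -15.499673464311133
w 0.010504516896109968 0.011315921028160975
shoulder [ 0.52683304 -0.16057887  0.047     ] 0.048801422423248135
```

>>> step_arm(plan="3.2 -0.15 0 3 0 0 -1.2;3.2 0 0 3.5 0 0 0;3.2 0 0 3.5 0 0 0;3.2 0 0 3 0 0 0;3.2 0 0 2 0 0 0;3.2 0 0 1.5 0 0 0;3.2 0 0 1 0 0 0;3.2 0 0 0 0 0 0;3.2 0 0 0 0 0 0")

```text
clock: 3.95
tool_pos: [0.5268, -0.1612, 0.0516]
orientation: [180.0, 0.0, -15.4]
force: [0.0, -0.4, 0.5]
opening: 0.0319
```

>>> step_arm(plan="0.5 0 0 0 0 0 0;0.5 0 0 0 0 0 0;0.5 0 0 0 0 0 0;0.5 0 0 0 0 0 0;0.5 0 0 0 0 0 0;0.5 0 0 0 0 0 0;0.5 0 0 0 0 0 0;0.5 0 0 0 0 0 0")

```text
clock: 4.62
tool_pos: [0.5271, -0.1611, 0.0523]
orientation: [-180.0, -0.1, -15.3]
force: [-1.4, 1.5, 6.4]
opening: 0.0117
```

>>> step_arm(plan="0.5 0 0 -0.5 0 0 0;0.5 0 0 -1.5 0 0 0;0.5 0 0 -2.5 0 0 0;0.5 0 0 -3 0 0 0;0.5 0 0 -3 0 0 0;0.5 0 0 -2 0 0 0;0.5 0 0 0 0 0 0;0.5 0 0 0 0 0 0;0.5 0 0 0 0 0 0")

```text
clock: 5.37
tool_pos: [0.5259, -0.161, 0.1759]
orientation: [-180.0, 0.1, -15.3]
force: [-0.0, -0.2, -0.9]
opening: 0.0122
```

```bash
python3 - <<'E'
from h import *
import pickle
o=telemetry.get_obs();print(o["force"],o["tool_pos"],o["joint_pos"])
c=calibration("wrist");im=snapshot("wrist");cv2.imwrite("pics/w2.png",im);pickle.dump(c,open("w2.pkl","wb"))
E
```

```text
[-0.0121145  -0.20842455 -0.92683318] [ 0.52590235 -0.16098023  0.17588323] [ 3.36614862e+00  1.11516415e+01 -1.93069967e+01 -3.83573265e-02
 -5.95968996e+01  7.13118329e+01]
```

View pics/w2.png

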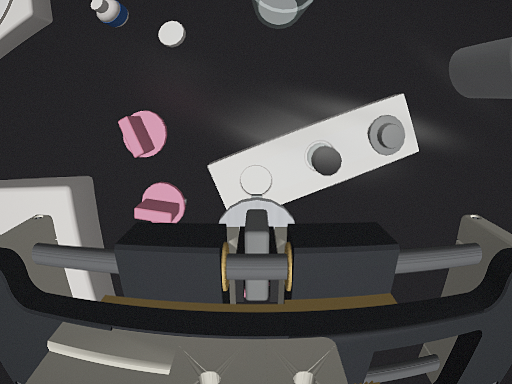

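>>> step_arm(plan="0.5 -0.9 -1.46 -0.4 0 0 0;0.5 -1.8 -2.92 -0.4 0 0 0;0.5 -1.8 -2.92 -0.4 0 0 0;0.5 -1.8 -2.92 -0.4 0 0 0;0.5 -1.8 -2.92 -0.4 0 0 0;0.5 -1.8 -2.92 -0.4 0 0 0;0.5 -1.8 -2.92 -0.4 0 0 0;0.5 -1.8 -2.92 -0.4 0 0 0;0.5 -1.8 -2.92 -0.4 0 0 0;0.5 -1.8 -2.92 -0.4 0 0 0;0.5 -0.8 -1.46 0 0 0 0;0.5 0 0 0 0 0 0")

```text
clock: 6.42
tool_pos: [0.4302, 0.1704, 0.2157]
orientation: [180.0, 0.0, -15.1]
force: [0.3, -0.8, -1.3]
opening: 0.012
```

>>> step_arm(plan="0.5 0 0 0 0 0 0;0.5 0 0 0 0 0 0")

```text
clock: 6.58
tool_pos: [0.4307, 0.1673, 0.2155]
orientation: [179.9, 0.1, -15.3]
force: [0.2, -1.5, -0.6]
opening: 0.012
```

```bash
python3 - <<'E'
from h import *
import pickle
o=telemetry.get_obs();print(o["force"],o["tool_pos"],o["joint_pos"])
c=calibration("wrist");im=snapshot("wrist");cv2.imwrite("pics/w3.png",im);pickle.dump(c,open("w3.pkl","wb"))
u,v=map(int,proj(c,(.518,.142,.1),True));print(u,v)
c2=calibration("top");cv2.imwrite("pics/t3.png",snapshot("top"));
cv2.imwrite("pics/w3z.png",cv2.resize(im[max(v-45,0):v+45,u-65:u+65],None,fx=6,fy=6,interpolation=cv2.INTER_CUBIC))
E
```

```text
[ 0.22904397 -1.4574458  -0.55195984] [0.43065685 0.16727725 0.21554794] [ 4.57473079e+01  5.96327170e-01 -2.58884502e+01 -1.08045693e-02
 -6.36445609e+01  2.89580213e+01]
257 92
```

View pics/w3.png

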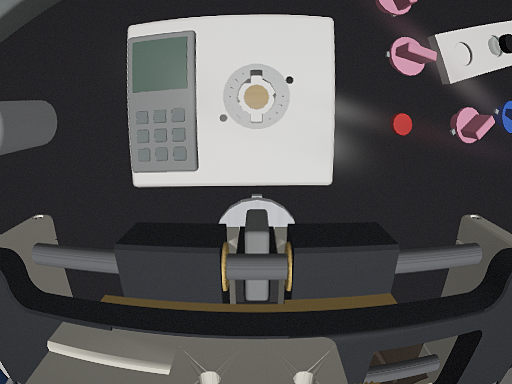

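View pics/w3z.png

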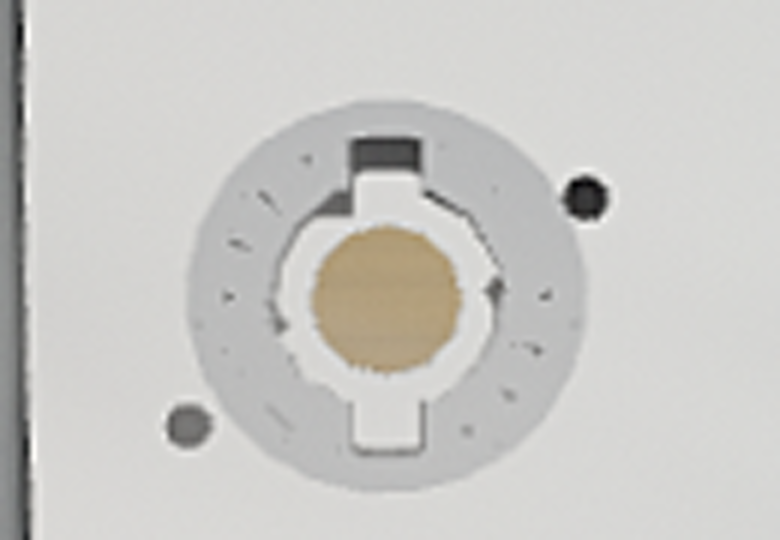

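```bash
python3 - <<'E'
from h import *
import pickle
c=pickle.load(open("w3.pkl","rb"));print("cam",-c["camera_from_world"][:3,:3].T@c["camera_from_world"][:3,3])
g=lambda u,v,z:onplane(c,(192+(u+.5)/6-.5,47+(v+.5)/6-.5),z,True)
for z in(.094,.1,.106):
  print(z,g(387.5,295,z),np.linalg.norm(g(187,295,z)-g(588,295,z)),np.linalg.norm(g(387,98,z)-g(387,492,z)))
  q=[g(*p,z)[:2] for p in((349,137),(422,137),(424,452),(352,452))];m=(q[0]+q[1])/2;n=(q[2]+q[3])/2;d=m-n
  print("  slots mid",(m+n)/2,np.linalg.norm(d),np.degrees(np.arctan2(d[1],d[0])))
a=g(189,425,.06);b=g(586,197,.06);d=b-a;print("pips",(a+b)/2,np.linalg.norm(d),np.degrees(np.arctan2(d[1],d[0])))
E
```

```text
cam [0.5004119  0.14824008 0.37323724]
0.094 [0.51612014 0.14364604 0.094     ] 0.06197994174637893 0.06214037056442183
  slots mid [0.51636315 0.14369948] 0.049617041590520924 -14.767505063906375
0.1 [0.51578262 0.14374475 0.1       ] 0.06064817221586133 0.06080515388300891
  slots mid [0.51602041 0.14379705] 0.048550914996612876 -14.767505063906397
0.106 [0.51544509 0.14384347 0.106     ] 0.059316402685343786 0.05946993720159593
  slots mid [0.51567766 0.14389461] 0.04748478840270515 -14.767505063906349
pips [0.51580967 0.14382098 0.06      ] 0.07989322979859352 -74.87904981950219
```

>>> step_arm(plan="0.5 1.5 0 0 0 0 -0.4;0.5 2.5 0 0 0 0 0;0.5 2.5 0 0 0 0 0;0.5 1.7 0 0 0 0 0;0.5 0.67 0 0 0 0 0;0.5 0 0 1 0 0 0;0.5 0 0 2 0 0 0;0.5 0 0 1.7 0 0 0;0.5 0 0 1 0 0 0;0.5 0 0 0.5 0 0 0;0.5 0 0 0 0 0 0;0.5 0 0 0 0 0 0")

```text
clock: 7.68
tool_pos: [0.5168, 0.145, 0.155]
orientation: [-180.0, -0.0, -14.9]
force: [-0.5, 0.1, -1.1]
opening: 0.0116
```

```bash
python3 - <<'E'
from h import *
import pickle
for i in range(1):
  o=telemetry.get_obs();print(o["force"],o["moment"],o["tool_pos"],o["orientation"],o["joint_pos"])
c=calibration("wrist");im=snapshot("wrist");cv2.imwrite("pics/w4.png",im[100:320,150:370])
s=snapshot("scene");cv2.imwrite("pics/s4.png",cv2.resize(s[110:200,250:360],None,fx=6,fy=6,interpolation=cv2.INTER_CUBIC))
o=telemetry.get_obs();print(o["force"],o["tool_pos"])
E
```

```text
[-0.47594901  0.06331087 -1.10449705] [-0.03753061  0.14007578  0.00202916] [0.51683646 0.14498645 0.15495719] [-1.79996466e+02 -2.19367386e-02 -1.48961872e+01] [ 3.66166490e+01  1.10118281e+01 -2.25618905e+01  1.79726991e-02
 -5.64098644e+01  3.84772232e+01]
[ 0.05856713  0.10733655 -0.54559127] [0.51728777 0.1452454  0.15556646]
```

View pics/s4.png

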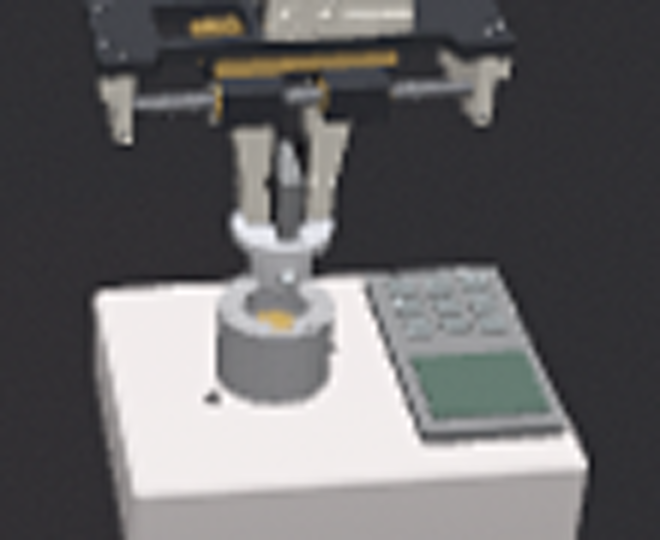

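View pics/w4.png

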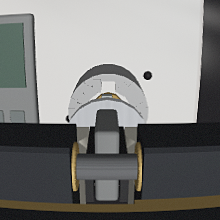

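```bash
python3 - <<'E'
import numpy as np
from scipy.spatial.transform import Rotation as Ro
p=np.array([.269,-.619,.227]);yaw=-(50.013+16.507+90)
def mv(x,y,z,t=0):
    global p,yaw
    R=Ro.from_euler('xyz',[180,0,yaw],degrees=True).as_matrix();p=p+R@np.array([x,y,z])/100;yaw-=t;print(p.round(4),round(yaw,2))
mv(-36,27.12,0);mv(-6,4.52,0);mv(0,0,0,-140)
mv(-.15,0,3);mv(0,0,0,-1.2);mv(0,0,14.5);mv(0,0,-12.5)
mv(-17.9,-29.2,-3.6);mv(0,0,0,-.4);mv(8.87,0,6.2)
E
```

```text
[ 0.4911 -0.2268  0.227 ] -156.52
[ 0.5282 -0.1615  0.227 ] -156.52
[ 0.5282 -0.1615  0.227 ] -16.52
[ 0.5267 -0.161   0.197 ] -16.52
[ 0.5267 -0.161   0.197 ] -15.32
[ 0.5267 -0.161   0.052 ] -15.32
[ 0.5267 -0.161   0.177 ] -15.32
[0.4312 0.1679 0.213 ] -15.32
[0.4312 0.1679 0.213 ] -14.92
[0.5169 0.145  0.151 ] -14.92
```

>>> step_arm(plan="0.5 -0.08 0.15 0.3 0 0 0;0.5 0 0 0.4 0 0 0;0.5 0 0 0.2 0 0 0;0.5 0 0 0.1 0 0 0;0.5 0 0 0 0 0 0")

```text
clock: 8.2
tool_pos: [0.5155, 0.1435, 0.1443]
orientation: [180.0, 0.0, -14.9]
force: [-0.7, 0.6, -0.6]
opening: 0.012
```

>>> step_arm(plan="0.5 0 0 0.1 0 0 0;0.5 0 0 0.1 0 0 0;0.5 0 0 0 0 0 0")

```text
clock: 8.45
tool_pos: [0.5156, 0.1436, 0.1424]
orientation: [180.0, 0.0, -14.9]
force: [0.0, -1.3, -0.8]
opening: 0.0118
```

>>> step_arm(plan="0.5 0 0 0.1 0 0 0;0.5 0 0 0.1 0 0 0;0.5 0 0 0 0 0 0")

```text
clock: 8.7
tool_pos: [0.5156, 0.1436, 0.1404]
orientation: [180.0, 0.0, -14.9]
force: [0.5, 0.3, -0.9]
opening: 0.0117
```

>>> step_arm(plan="0.5 0 0 0.1 0 0 0;0.5 0 0 0.1 0 0 0;0.5 0 0 0 0 0 0")

```text
clock: 8.95
tool_pos: [0.5156, 0.1436, 0.1383]
orientation: [180.0, 0.0, -14.9]
force: [-0.1, -1.5, -0.2]
opening: 0.0117
```

>>> step_arm(plan="0.5 0 0 0.1 0 0 0;0.5 0 0 0.1 0 0 0;0.5 0 0 0 0 0 0")

```text
clock: 9.2
tool_pos: [0.5156, 0.1436, 0.1363]
orientation: [180.0, 0.0, -14.9]
force: [0.0, -1.1, -1.2]
opening: 0.0119
```

>>> step_arm(plan="0.5 0 0 0.1 0 0 0;0.5 0 0 0.1 0 0 0;0.5 0 0 0 0 0 0")

```text
clock: 9.45
tool_pos: [0.5156, 0.1436, 0.1344]
orientation: [180.0, 0.0, -14.9]
force: [0.6, 0.3, -0.8]
opening: 0.0121
```

>>> step_arm(plan="0.5 0 0 0.1 0 0 0;0.5 0 0 0.1 0 0 0;0.5 0 0 0 0 0 0")

```text
clock: 9.7
tool_pos: [0.5157, 0.1436, 0.1324]
orientation: [180.0, 0.0, -14.9]
force: [0.8, 0.8, -0.2]
opening: 0.0117
```

>>> step_arm(plan="0.5 0 0 0.1 0 0 0;0.5 0 0 0 0 0 0")

```text
clock: 9.87
tool_pos: [0.5157, 0.1436, 0.1314]
orientation: [180.0, -0.0, -14.9]
force: [0.4, -0.4, -0.6]
opening: 0.0123
```

>>> step_arm(plan="0.5 0 0 0.1 0 0 0;0.5 0 0 0 0 0 0")

```text
clock: 10.03
tool_pos: [0.5156, 0.1436, 0.1304]
orientation: [180.0, 0.0, -14.9]
force: [0.4, -0.5, -1.3]
opening: 0.0118
```

>>> step_arm(plan="0.5 0 0 0.1 0 0 0;0.5 0 0 0 0 0 0")

```text
clock: 10.2
tool_pos: [0.5157, 0.1436, 0.1294]
orientation: [180.0, 0.0, -14.9]
force: [0.0, -0.0, 0.3]
opening: 0.0116
```

>>> step_arm(plan="0.5 0 0 0.1 0 0 0;0.5 0 0 0 0 0 0")

```text
clock: 10.37
tool_pos: [0.5158, 0.1436, 0.1287]
orientation: [-180.0, -0.0, -14.9]
force: [-0.9, -0.7, 2.4]
opening: 0.0119
```

>>> step_arm(plan="0.5 0 0 0.1 0 0 0;0.5 0 0 0 0 0 0")

```text
clock: 10.53
tool_pos: [0.5157, 0.1436, 0.1277]
orientation: [-180.0, -0.0, -14.9]
force: [-1.1, -0.3, 2.5]
opening: 0.0115
```

>>> step_arm(plan="0.5 0 0 0.1 0 0 0;0.5 0 0 0.1 0 0 0;0.5 0 0 0 0 0 0")

```text
clock: 10.78
tool_pos: [0.5157, 0.1436, 0.1256]
orientation: [-180.0, -0.0, -14.9]
force: [-1.9, -0.4, 4.2]
opening: 0.0118
```

>>> step_arm(plan="0.5 0 0 0.1 0 0 0;0.5 0 0 0.1 0 0 0;0.5 0 0 0.1 0 0 0;0.5 0 0 0 0 0 0")

```text
clock: 11.12
tool_pos: [0.5158, 0.1436, 0.1226]
orientation: [-180.0, -0.0, -14.9]
force: [-1.3, -0.3, 5.6]
opening: 0.0117
```

>>> step_arm(plan="0.5 0 0 0.1 0 0 0;0.5 0 0 0.1 0 0 0;0.5 0 0 0.1 0 0 0;0.5 0 0 0 0 0 0")

```text
clock: 11.45
tool_pos: [0.5158, 0.1436, 0.1198]
orientation: [-180.0, -0.0, -14.9]
force: [-1.9, 0.9, 8.2]
opening: 0.0119
```

>>> step_arm(plan="0.5 0 0 0.1 0 0 0;0.5 0 0 0.1 0 0 0;0.5 0 0 0.1 0 0 0;0.5 0 0 0 0 0 0")

```text
clock: 11.78
tool_pos: [0.5158, 0.1436, 0.1169]
orientation: [-180.0, -0.0, -14.9]
force: [-2.9, 1.1, 8.9]
opening: 0.0116
```

>>> step_arm(plan="0.5 0 0 0.1 0 0 0;0.5 0 0 0.05 0 0 0;0.5 0 0 0 0 0 0")

```text
clock: 12.03
tool_pos: [0.5158, 0.1436, 0.1156]
orientation: [-180.0, -0.0, -14.9]
force: [-3.7, 0.5, 10.2]
opening: 0.0119
```

```bash
python3 - <<'E'
from h import *
o=telemetry.get_obs();print(o["force"],o["moment"],o["tool_pos"])
im=snapshot("wrist");cv2.imwrite("pics/w5.png",cv2.resize(im[150:320,150:370],None,fx=3,fy=3))
o=telemetry.get_obs();print(o["force"],o["moment"],o["tool_pos"])
E
```

```text
[-3.73924062  0.53648152 10.16983023] [-0.18890523  1.5750672   0.00891059] [0.51582977 0.14363835 0.11561984]
[-3.83907036 -0.67858819  9.13926721] [-0.17270058  1.52471929  0.00539073] [0.51584202 0.14361852 0.11567567]
```

View pics/w5.png

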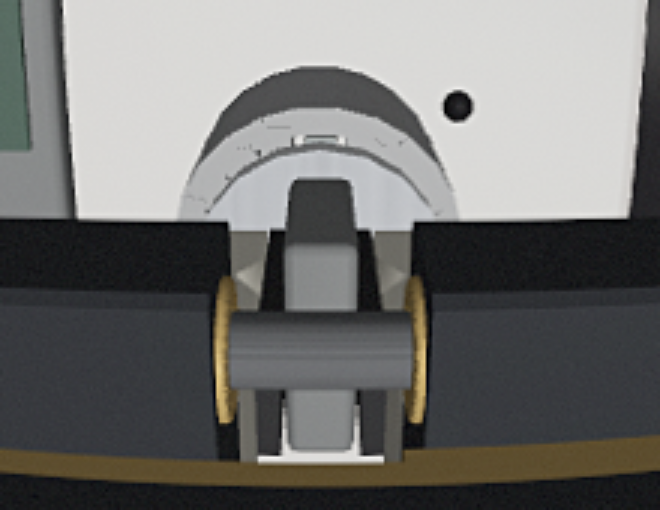

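>>> step_arm(plan="0.5 -0.05 0 0.02 0 0 0;0.5 0 0 0 0 0 0")

```text
clock: 12.25
tool_pos: [0.5157, 0.1437, 0.1157]
orientation: [-180.0, -0.1, -14.9]
force: [-1.5, -2.0, 9.8]
opening: 0.0116
```

>>> step_arm(plan="0.5 0 0 0 0 0 2.5;0.5 0 0 0 0 0 2.5;0.5 0 0 0 0 0 2.5;0.5 0 0 0 0 0 2.5;0.5 0 0 0 0 0 0")

```text
clock: 12.67
tool_pos: [0.5162, 0.144, 0.1159]
orientation: [-179.9, -0.1, -25.0]
force: [-1.9, -0.4, 9.6]
opening: 0.0117
```

```bash
python3 - <<'E'
from h import *
o=telemetry.get_obs();print(o["force"],o["moment"],o["tool_pos"],o["orientation"])
E
```

```text
[-1.90083143 -0.41100302  9.57986697] [-0.40433448  0.62204892  0.01227057] [0.5162102  0.14400624 0.11589962] [-1.79920227e+02 -9.96596935e-02 -2.50406038e+01]
```

>>> step_arm(plan="0.5 0 0 0 0 0 4;0.5 0 0 0 0 0 4;0.5 0 0 0 0 0 4;0.5 0 0 0 0 0 4;0.5 0 0 0 0 0 4;0.5 0 0 0 0 0 0")

```text
clock: 13.17
tool_pos: [0.5165, 0.1442, 0.1161]
orientation: [-179.8, -0.1, -45.1]
force: [-1.3, -0.5, 10.1]
opening: 0.0121
```

```bash
python3 - <<'E'
from h import *
o=telemetry.get_obs();print(o["force"],o["moment"],o["tool_pos"],o["orientation"])
E
```

```text
[-1.31038319 -0.51126081 10.07991584] [-0.22439791  0.29803211 -0.06858215] [0.51654645 0.14423029 0.11605374] [-1.79846966e+02 -7.78636317e-02 -4.51307775e+01]
```

>>> step_arm(plan="0.5 0 0 0.03 0 0 4;0.5 0 0 0 0 0 4;0.5 0 0 0 0 0 4;0.5 0 0 0 0 0 4;0.5 0 0 0 0 0 4;0.5 0 0 0 0 0 4;0.5 0 0 0 0 0 3;0.5 0 0 0 0 0 3;0.5 0 0 0 0 0 0")

```text
clock: 13.92
tool_pos: [0.5167, 0.1443, 0.1158]
orientation: [-179.8, 0.0, -75.1]
force: [0.8, -0.2, 10.3]
opening: 0.012
```

```bash
python3 - <<'E'
from h import *
o=telemetry.get_obs();print(o["force"],o["moment"],o["tool_pos"],o["orientation"])
E
```

```text
[ 0.80981135 -0.18230816 10.28726744] [-0.13064863  0.18710694  0.00614618] [0.51672757 0.14433707 0.1158477 ] [-1.79806920e+02  1.13759112e-02 -7.50613415e+01]
```

>>> step_arm(plan="0.5 0 0 -0.1 0 0 0;0.5 0 0 -0.1 0 0 0;0.5 0 0 -0.1 0 0 0;0.5 0 0 0 0 0 0")

```text
clock: 14.25
tool_pos: [0.5167, 0.1443, 0.1188]
orientation: [-179.8, 0.0, -74.9]
force: [0.4, 0.1, 8.6]
opening: 0.0118
```

>>> step_arm(plan="0.5 0 0 -0.1 0 0 0;0.5 0 0 0 0 0 0")

```text
clock: 14.42
tool_pos: [0.5167, 0.1443, 0.1197]
orientation: [-179.8, 0.0, -74.9]
force: [1.8, -0.0, 7.2]
opening: 0.0119
```

>>> step_arm(plan="0.5 0 0 -0.1 0 0 0;0.5 0 0 0 0 0 0")

```text
clock: 14.58
tool_pos: [0.5167, 0.1443, 0.1207]
orientation: [-179.8, 0.0, -74.9]
force: [1.3, 0.1, 7.1]
opening: 0.0121
```

>>> step_arm(plan="0.5 0 0 -0.05 0 0 0;0.5 0 0 0 0 0 0")

```text
clock: 14.75
tool_pos: [0.5167, 0.1443, 0.1211]
orientation: [-179.8, 0.0, -74.9]
force: [1.7, -0.3, 7.0]
opening: 0.0118
```

>>> step_arm(plan="0.5 0 0 -0.05 0 0 0;0.5 0 0 0 0 0 0")

```text
clock: 14.92
tool_pos: [0.5166, 0.1443, 0.1213]
orientation: [-179.8, 0.0, -74.9]
force: [1.6, -0.2, 5.8]
opening: 0.0118
```

>>> step_arm(plan="0.5 0 0 -0.05 0 0 0;0.5 0 0 0 0 0 0")

```text
clock: 15.08
tool_pos: [0.5165, 0.1444, 0.1214]
orientation: [-179.8, 0.0, -74.9]
force: [4.2, 0.7, 2.2]
opening: 0.0119
```

```bash
python3 - <<'E'
from h import *
o=telemetry.get_obs();print(o["force"],o["moment"],o["tool_pos"],o["orientation"])
E
```

```text
[4.1817131  0.73840594 2.20440993] [ 0.05960671 -1.87198655  0.00674463] [0.5165498  0.144351   0.12140721] [-1.79842282e+02  2.17644733e-02 -7.48996355e+01]
```

>>> step_arm(plan="1.6 0 0 0 0 0 0;2.2 0 0 0 0 0 0;3.2 0 0 0 0 0 0;3.2 0 0 0 0 0 0;3.2 0 0 0 0 0 0;3.2 0 0 0 0 0 0;3.2 0 0 0 0 0 0")

```text
clock: 15.67
tool_pos: [0.515, 0.1436, 0.1209]
orientation: [180.0, -0.0, -74.9]
force: [0.1, 0.0, 1.1]
opening: 0.0318
```

>>> step_arm(plan="3.2 0 0 -0.5 0 0 0;3.2 0 0 -1.5 0 0 0;3.2 0 0 -2.5 0 0 0;3.2 0 0 -3 0 0 0;3.2 0 0 -3 0 0 0;3.2 0 0 -1.5 0 0 0;3.2 0 0 0 0 0 0;3.2 0 0 0 0 0 0")

```text
clock: 16.33
tool_pos: [0.5155, 0.144, 0.2423]
orientation: [-179.9, 0.1, -74.9]
force: [-0.7, 0.7, -0.4]
opening: 0.0319
```

```bash
python3 - <<'E'
from h import *
import pickle
o=telemetry.get_obs();print(o["force"],o["moment"],o["tool_pos"],o["orientation"],o["opening"])
c=calibration("wrist");im=snapshot("wrist");cv2.imwrite("pics/w6.png",im);pickle.dump(c,open("w6.pkl","wb"))
t=snapshot("top");cv2.imwrite("pics/t6.png",t)
s=snapshot("scene");cv2.imwrite("pics/s6.png",cv2.resize(s[110:230,130:360],None,fx=3.4,fy=3.4,interpolation=cv2.INTER_CUBIC))
E
```

```text
[-0.65840818  0.68678838 -0.44936092] [ 0.01879633  0.17111881 -0.01722463] [0.51547756 0.14399402 0.24234021] [-1.79866406e+02  6.04840072e-02 -7.49234855e+01] 0.03188740161189447
```

View pics/w6.png

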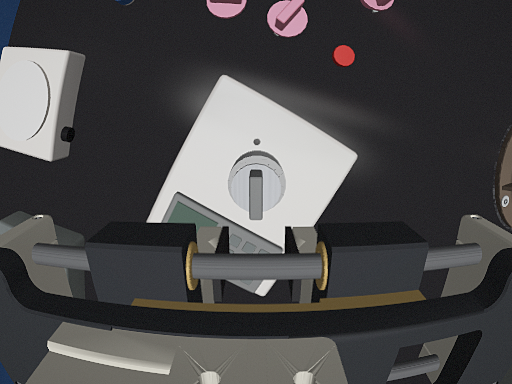

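View pics/s6.png

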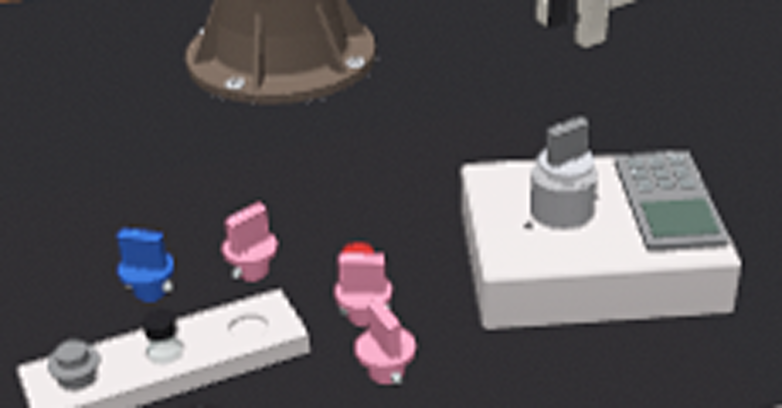

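```bash
python3 - <<'E'
from h import *
im=cv2.imread("pics/w6.png")
cv2.imwrite("pics/w6z.png",cv2.resize(im[130:230,205:305],None,fx=6,fy=6,interpolation=cv2.INTER_CUBIC))
E
```

```text
(no output)
```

View pics/w6z.png

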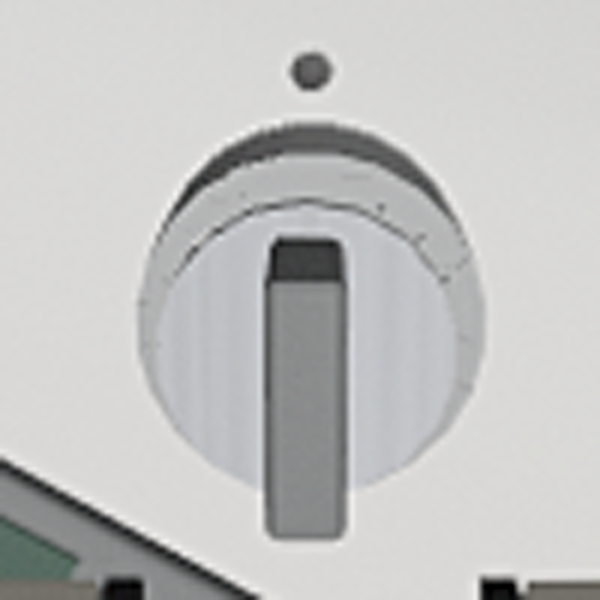

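```bash
python3 - <<'E'
from h import *
import pickle
c=pickle.load(open("w6.pkl","rb"))
g=lambda u,v,z:onplane(c,(205+(u+.5)/6-.5,130+(v+.5)/6-.5),z,True)
for z in(.148,.152,.156):
  a=(g(269,281,z)+g(346,281,z))/2;b=(g(264,538,z)+g(347,538,z))/2;d=a-b
  print(z,(a+b)/2,np.linalg.norm(d),np.degrees(np.arctan2(d[1],d[0])))
E
```

```text
0.148 [0.51544927 0.14560784 0.148     ] 0.0395117143369066 -75.30078830615778
0.152 [0.5157384  0.14446667 0.152     ] 0.03888461138202873 -75.30078830615784
0.156 [0.51602754 0.1433255  0.156     ] 0.03825750842715087 -75.30078830615791
```

```bash
python3 -c "
from plant import workorder,telemetry
print(telemetry.get_obs()['clock'],workorder.close_job())"
```

```text
the job is handed in; nothing more can be done
16.4833 None
```

The lamp module is locked in the photometer's bayonet socket and the gripper is clear of it. I handed the job in at 16.5 s.

**Insertion:** I felt the plunger at TCP z ≈ 0.129 m, which puts the rim at about 103 mm, matching the camera estimate. I pushed about 13 mm onto the spring. The highest force I read was about 10.3 N vertical, with at most about 4 N sideways. That is below 25 N, but I only saw force at the end of each move call.

**Twist and lock:** I twisted 60° clockwise to the locked line, but did not drive it on to the hard stop about 5° further. The module then rose about 5.6 mm until the notch stopped it, and the force fell off against that stop, so it seems seated.

**Checks after letting go:**
- **Bar angle:** the bar lies at -75.3°, against -74.9° for the line between the pips.
- **Position:** it is centred in the socket to within about 1 mm, and the shoulder stands just above the rim.
- **Other things:** the plug, vial, red cap and lookalikes looked untouched in the last views. I did not check the sample bottles, beaker, dropper or white cap at the end.
- **Disagreements:** a small side load of up to about 4 N showed the grip was a few tenths of a millimetre off the socket axis. I corrected it by 0.5 mm before twisting. Nothing else disagreed.

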